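# Show all four sides of a sample bottle to the inspection camera and tally it

## Robot

A 7-joint arm with a two-finger parallel gripper is mounted at the origin on the work surface. World frame = base frame: x ahead of the robot, y to its left, z up, the work surface at z = 0. Lengths are in m, angles in rad, forces in N, time in s.
With the tool pointing down it reaches from about 0.425 to 0.875 m from the base axis. Payload 4.7 kg.
Tool frame: the origin (TCP) lies on the centre line of the jaws, within the pads' length; the fingertips stand 14 mm ahead of it and the grasp point (between the pads) lies 5 mm behind it; z points along the fingers, y is the line along which they close (so a half turn about z gives the same grasp; the last joint's range is limited). The gripper opens to 87 mm and grips with 3 to 60 N. Pads are 19 mm wide; open, the fingers measure 117 mm over their backs; the gripper's body (75 mm by 190 mm) begins 51 mm behind the grasp point.
Start: joints at [-1.228, 0.321, -0.07, 1.45, 0.023, 1.371, -0.057], TCP at [0.21, 0.615, 0.237] pointing down, gripper open.
Joint ranges: [-2.86, 2.86], [-0.3, 2.09], [-1.38, 1.24], [0.06, 2.45], [-1.56, 4.7], [0.09, 2.05], [-2.69, 2.69]. Speed limits (rad/s): [2.57, 2.57, 3.14, 3.14, 3.14, 3.14, 3.14].

## Interface

Orientations are given as a rotation vector (axis times angle).
In Python, from bench import ctrl gives the robot as it stands.
- The arm moves only by the tool send_rows, never from a script. Its argument "steps" is a list of rows, each an object of numbers: "tx", "ty", "tz": the shift along the tool's x, y, z in units of 60 mm (1.0 is 60 mm); "turn": the turn about the tool's z in units of 8 degrees (1.0 is 8 degrees); "grip": the opening, from 0 (shut) to 1 (fully open). A call has 1 to 12 rows; each row shifts and turns the commanded pose from where the row before left it, along the tool's axes as they then stand; what a row does not reach is not made up. A row lasts 1/8 s, in which the tool goes at most 62.5 mm and 10.7 degrees, less where a joint would pass 70% of its speed; a pose out of reach is approached as far as the arm can. A call is refused whole if a number of a shift passes 1 or a number of a turn 1, either way. A call with a gripper value outside its range is refused whole. The fingers move at their own pace and stop on an object; "newtons" is the grip in N (left out, the last holds). Time passes only in rows, so rows that do not move let the fingers close. It gives the time, the measured TCP pose, the force, the opening and the grip force at its end, in the units of the state.
- ctrl.get_state(): the state, without advancing time (a new reading comes with each control period).
- ctrl.get_image(name): name is "scene" or "top" or "wrist"; returns a dict with "pixels" (420x560x3 uint8, red, green, blue), "K" (3x3 intrinsics, pixels), "cam_to_world" (4x4, takes a point from camera to world coordinates); the wrist camera has in their place "T_tool_cam" (4x4, takes a point from camera to tool coordinates, whose origin is the TCP and whose axes are the flange's). Camera axes: x right, y down, z forward; pixel columns grow to the right and rows downward; lengths in m; the calibration is good to about 2 mm. The wrist camera is an equidistant fisheye: a pixel r from the principal point sees the ray r / f radians off the axis. A picture is of the moment at which its call begins: read the wrist's pose just before it. There is no depth.
- ctrl.close_job(): hands the job in; it is judged then, once.
The state is a dict: "time": time; "joint_positions": joint angles; "qd": joint speeds; "joint_torque": joint torques, N m; "position": TCP position; "tool_rot": TCP orientation; "ft_force": force on the tool from outside, world axes, zero at the start; "torque": the same for the moment, N m; "grip_width": opening from 0.0 (shut) to 1.0 (fully open); "grip_force": force on a finger pad.
Only numpy, scipy, OpenCV 4.12 (cv2) and the standard library are available. Lean on these libraries where they do the work, as an engineer would, in place of code of your own. Each camera call takes 0.05 s, during which the arm holds its last target. There are 200 camera calls.

## Task

Turn the sample bottle on the inspection stand by means of its turntable (the orange pegs are there to push), without touching the bottle itself, so that its red, yellow, green and blue sides face the camera squarely in that order, keeping each one still there for a second. Leave the blue side facing the camera, then swing the red-knobbed lever of the tally counter all the way to its stop and let it return. Do not disturb the jar, the mouse or the folders.

Things in the scene. Friction and masses are not known exactly. Their poses are not given: they have to be found in the camera images.
- stand: inspection stand, fixed to the table. Origin on the table on the turntable's vertical axis, z up; x points from the axis to the camera. Carries a grey turning disc of radius 105 mm, top at z = 30 mm, with a rubber centre, and beyond the disc's rim a black camera head on a post, 56 mm wide, from 152 to 215 mm along x, its top 105 mm above the table
- lens (a point): centre of the camera's lens, on the stand's x axis 160 mm from the turntable's axis and 80 mm above the table, looking at the bottle
- disc (a joint): angle of the turntable in rad about z (up), counter-clockwise from above positive; turns many times either way, stays where it is left; a push of about 1 N on a peg turns it
- peg0 (a point): centre of the top of an upright orange peg on the disc, 14 mm diameter, 60 mm tall above the disc (top 90 mm above the table), 85 mm from the turntable's axis; the four pegs are 90 degrees apart and alike
- peg1 (a point): top of the next orange peg counter-clockwise from peg0
- peg2 (a point): top of the orange peg straight across from peg0
- peg3 (a point): top of the orange peg straight across from peg1
- bottle: square white sample bottle, 64 x 64 mm, 82 mm tall with its black cap, loose near the middle of the disc. Origin: centre of its underside, z up. Panels: red on its +x side, yellow +y, green -x, blue -y; a strip of the same colour on the shoulder above each is seen from above. A side is square to the camera when the lens lies straight out from it, within 10 degrees. Not to be touched
- counter: tally counter, grey box fixed to the table, 100 mm (x, from -30 to 70) by 110 mm (y), 55 mm tall; origin on the table below the lever's pivot
- lever_pivot (a point): on the vertical axis of the counter's lever, 75 mm above the table
- lever (a joint): angle of the counter's sprung lever about the vertical in rad: 0 at rest, grows counter-clockwise seen from above to 0.9 at its stop; about 1 to 4 N at the knob; springs back when let go
- lever_knob (a point): centre of the top of the lever's upright red knob, 18 mm diameter, from 65 to 111 mm above the table, 85 mm from the pivot at the end of a flat steel arm (63 to 75 mm above the table)
- amber_jar: bystander: amber jar, 56 mm diameter, 85 mm tall; origin at the centre of its underside
- mouse: bystander: black computer mouse, 105 by 60 by 31 mm; origin at the centre of its underside
- folders: bystander: stack of folders, 165 by 225 by 32 mm; origin at the centre of its underside

How it is judged:
On the way, in this order (a step that is already met when the one before it is completed fails the run):
1. the red side of the bottle stands square to the camera, still, for half a second (x of lens in the frame of bottle above 0.1 m and y of lens in the frame of bottle between -0.03 and 0.03 m and angle between bottle's own z axis and vertical below 0.1 rad and horizontal distance between bottle and stand below 0.03 m and angular speed of bottle below 0.15 rad/s), for 0.5 s.
2. the yellow side of the bottle stands square to the camera, still, for half a second (y of lens in the frame of bottle above 0.1 m and x of lens in the frame of bottle between -0.03 and 0.03 m and angle between bottle's own z axis and vertical below 0.1 rad and horizontal distance between bottle and stand below 0.03 m and angular speed of bottle below 0.15 rad/s), for 0.5 s.
3. the green side of the bottle stands square to the camera, still, for half a second (x of lens in the frame of bottle below -0.1 m and y of lens in the frame of bottle between -0.03 and 0.03 m and angle between bottle's own z axis and vertical below 0.1 rad and horizontal distance between bottle and stand below 0.03 m and angular speed of bottle below 0.15 rad/s), for 0.5 s.
4. the blue side of the bottle stands square to the camera, still, for half a second (y of lens in the frame of bottle below -0.1 m and x of lens in the frame of bottle between -0.03 and 0.03 m and angle between bottle's own z axis and vertical below 0.1 rad and horizontal distance between bottle and stand below 0.03 m and angular speed of bottle below 0.15 rad/s), for 0.5 s.
5. the counter's lever is swung to its stop, the blue side still facing the camera (value of joint lever above 0.82 rad and y of lens in the frame of bottle below -0.1 m and x of lens in the frame of bottle between -0.03 and 0.03 m), for 0.1 s.
At the end, for the whole second after the job is handed in: the bottle stands upright and still on the turntable within 30 mm of its axis, its blue side facing the lens to within about 10 degrees (30 mm sideways at the lens), and the counter's lever is back at rest (under 0.08 rad) (all of step 4 and value of joint lever below 0.08 rad and height (world z) of bottle between 0.024 and 0.036 m); the robot touches nothing.
It fails at once if the robot touches the bottle (contact force between bottle and the fingers above 0.5 N or contact force between bottle and the arm above 0.5 N).
It fails at once if the bottle is tipped (angle between bottle's own z axis and vertical above 0.35 rad).
It fails at once if the amber jar is disturbed (moved more than 30 mm) (distance of amber_jar from where it was at the start of the episode above 0.03 m).
It fails at once if the mouse is disturbed (moved more than 30 mm) (distance of mouse from where it was at the start of the episode above 0.03 m).
It fails at once if the folders is disturbed (moved more than 30 mm) (distance of folders from where it was at the start of the episode above 0.03 m).
It also fails if it takes over 72 s, if anything falls off the work surface, if the arm or the gripper's body presses on something with over 40 N, if the wrist force passes 120 N, or if a joint passes its speed limit or range.

## Working session

There is one attempt and no reset: what is moved stays moved. The work goes in short steps, Python scripts to look and compute and a tool call to move; the robot and the scene stay as the last step left them, time stands still between calls to the robot, and variables do not carry over. Pictures are saved under pics/ and viewed, at most 10 in all, crops included, and the job is handed in when it is done.

Besides the shell and the picture viewer there is one more tool, called after ">>>" as name(argument=value, ...), one argument or row to a line, values as JSON. send_rows: Moves the arm, as the interface text tells. Its arguments: {"type":"object","properties":{"steps":{"type":"array"},"newtons":{"type":"number"}},"required":["steps"]}

```bash
mkdir -p pics
python3 - <<'E'
from bench import ctrl
import cv2,numpy as np
s=ctrl.get_state();print(s)
for n in("scene","top"):
    d=ctrl.get_image(n);cv2.imwrite(f"pics/{n}0.png",d["pixels"][:,:,::-1]);np.savez(f"{n}0.npz",**d);print(n,d["K"],d["cam_to_world"])
E
```

```text
{'time': 0.0, 'joint_positions': array([-1.22787093,  0.32179621, -0.07008336,  1.45171321,  0.02260885,
        1.37080776, -0.05689817]), 'qd': array([-0.00118198,  0.00071769, -0.00124839, -0.00178888,  0.00139722,
       -0.00015759,  0.00173864]), 'joint_torque': array([-8.14252562e-04, -4.91283739e+01, -4.04363852e-01, -3.12530279e+01,
       -6.39329106e-02,  4.37381922e-02,  1.74016427e-04]), 'position': array([0.20977885, 0.61463787, 0.23545971]), 'tool_rot': array([-5.14107397e-01, -3.09902971e+00,  3.02583745e-03]), 'ft_force': array([ 0.4641927 ,  0.05770958, -0.11940732]), 'torque': array([ 0.00531181, -0.0039201 , -0.03126684]), 'grip_force': 0.0, 'grip_width': 0.9962309000189353}
scene [[418.24139122   0.         276.6986581 ]
 [  0.         418.24139122 210.89146636]
 [  0.           0.           1.        ]] [[-0.85381702  0.32853393 -0.40380931  1.2059784 ]
 [ 0.52023826  0.51067419 -0.68451736  0.9761176 ]
 [-0.01867219 -0.79452962 -0.60693824  0.97334194]
 [ 0.          0.          0.          1.        ]]
top [[401.81715804   0.         281.3270115 ]
 [  0.         401.81715804 209.01682631]
 [  0.           0.           1.        ]] [[-0.01146122 -0.99550957  0.09396459  0.47489351]
 [-0.99983096  0.01276042  0.01323726 -0.04447147]
 [-0.01437684 -0.09379699 -0.99548753  1.56929261]
 [ 0.          0.          0.          1.        ]]
```

View pics/top0.png

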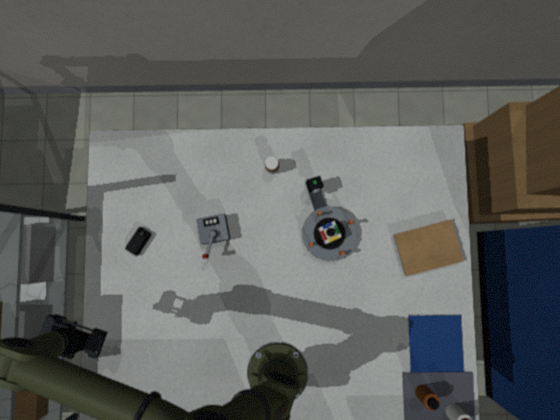

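View pics/scene0.png

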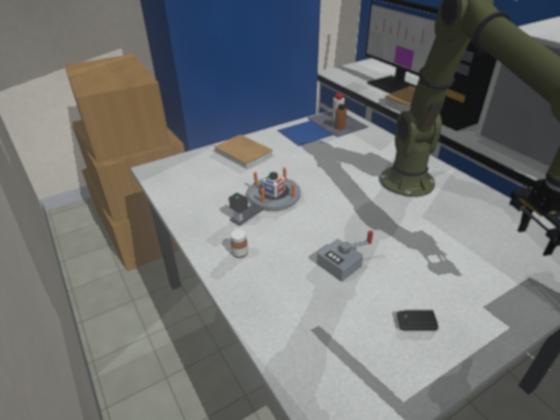

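The top view shows the turntable at (331,233) with its camera head at (314,184). The counter is at (213,229) with its red knob at (205,256). The mouse is at (138,240), the jar at (271,164) and the folders at (430,247). Next I'll zoom in and measure.

```bash
cat > h.py <<'E'
import numpy as np,cv2
def ray(d,uv,z):
    K,T=d["K"],d["cam_to_world"]
    v=T[:3,:3]@np.linalg.inv(K)@[uv[0],uv[1],1]
    return T[:3,3]+v*(z-T[2,3])/v[2]
def blobs(d,lo,hi,box,amin=3):
    """hsv blobs (hue may wrap) in box u0,v0,u1,v1 -> list of (u,v,area)"""
    hsv=cv2.cvtColor(d["pixels"],cv2.COLOR_RGB2HSV)
    m=cv2.inRange(hsv,np.array(lo),np.array(hi)) if lo[0]<=hi[0] else cv2.inRange(hsv,np.array(lo),np.array([180,*hi[1:]]))|cv2.inRange(hsv,np.array([0,*lo[1:]]),np.array(hi))
    u0,v0,u1,v1=box;k=np.zeros_like(m);k[v0:v1,u0:u1]=m[v0:v1,u0:u1]
    n,_,st,c=cv2.connectedComponentsWithStats(k)
    return [(round(c[i][0],1),round(c[i][1],1),int(st[i][4])) for i in range(1,n) if st[i][4]>=amin]
E
python3 - <<'E'
from h import *
d=np.load("top0.npz")
p=d["pixels"][160:280,190:370,::-1]
cv2.imwrite("pics/crop0.png",cv2.resize(p,(800,533),interpolation=cv2.INTER_CUBIC))
box=(290,190,372,270)
for n,lo,hi in(("orange",(5,120,60),(14,255,255)),("red",(174,120,60),(4,255,255)),("yel",(20,110,80),(35,255,255)),("grn",(45,80,40),(85,255,255)),("blu",(100,100,40),(130,255,255))):
    print(n,[(b,ray(d,b,.09 if n=="orange" else .095)[:2].round(3)) for b in blobs(d,lo,hi,box)])
print("knob",[(b,ray(d,b,.111)[:2].round(3)) for b in blobs(d,(172,100,60),(8,255,255),(190,240,225,270))])
s=np.load("scene0.npz")
print("knob s",[(b,ray(s,b,.09)[:2].round(3)) for b in blobs(s,(172,100,60),(8,255,255),(355,220,385,255))])
print("org s",[(b,ray(s,b,.06)[:2].round(3)) for b in blobs(s,(5,110,60),(16,255,255),(235,160,310,215))])
E
```

```text
orange [((np.float64(319.2), np.float64(212.8), 11), array([ 0.599, -0.164])), ((np.float64(350.1), np.float64(221.7), 15), array([ 0.564, -0.277])), ((np.float64(310.4), np.float64(243.9), 11), array([ 0.485, -0.13 ])), ((np.float64(341.8), np.float64(252.9), 12), array([ 0.451, -0.244]))]
red [((np.float64(323.0), np.float64(235.0), 29), array([ 0.517, -0.176]))]
yel [((np.float64(333.0), np.float64(238.7), 33), array([ 0.503, -0.212]))]
grn [((np.float64(336.7), np.float64(228.7), 33), array([ 0.539, -0.227]))]
blu [((np.float64(326.6), np.float64(224.8), 36), array([ 0.554, -0.19 ]))]
knob [((np.float64(204.4), np.float64(255.6), 16), array([0.447, 0.255]))]
knob s [((np.float64(369.8), np.float64(236.3), 35), array([0.437, 0.256]))]
org s [((np.float64(284.0), np.float64(172.0), 7), array([ 0.437, -0.262])), ((np.float64(255.3), np.float64(179.5), 16), array([ 0.563, -0.277])), ((np.float64(292.5), np.float64(189.5), 24), array([ 0.476, -0.137])), ((np.float64(262.2), np.float64(193.8), 33), array([ 0.589, -0.175]))]
```

View pics/crop0.png

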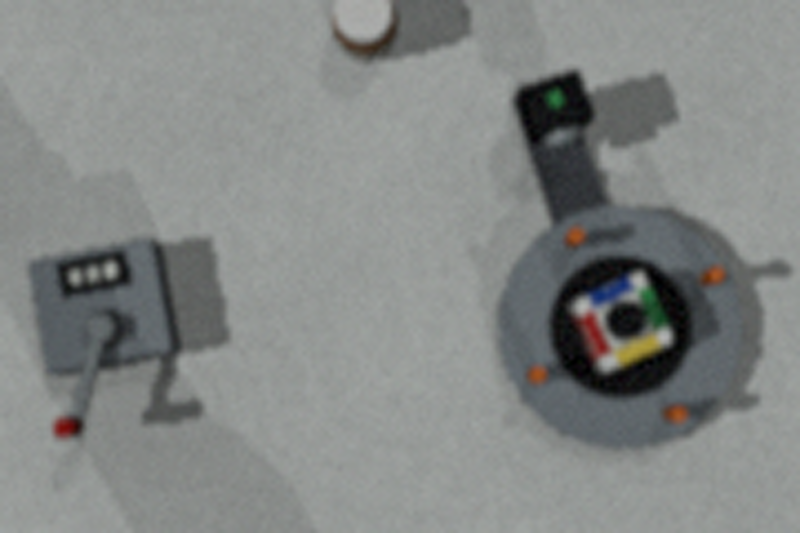

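>>> send_rows(
  steps=[
    {"tx":-0.68,"ty":-0.5,"grip":1},
    {"tx":-0.68,"ty":-0.5},
    {"tx":-0.68,"ty":-0.5},
    {"tx":-0.68,"ty":-0.5},
    {"tx":-0.68,"ty":-0.5},
    {"tx":-0.68,"ty":-0.5},
    {"tx":-0.68,"ty":-0.5},
    {"tx":-0.68,"ty":-0.5},
    {"tx":-0.68,"ty":-0.5},
    {"tx":-0.68,"ty":-0.5},
  ],
)

```text
validation failed for argument at $.st...
```

>>> send_rows(
  steps=[
    {"tx":-0.26,"ty":-0.88,"grip":0.4},
    {"tx":-0.26,"ty":-0.88},
    {"tx":-0.26,"ty":-0.88},
    {"tx":-0.26,"ty":-0.88},
    {"tx":-0.26,"ty":-0.88},
    {"tx":-0.25,"ty":-0.88},
    {"turn":0.9},
    {"turn":0.9},
    {"turn":0.9},
    {"turn":0.9},
    {"turn":0.9},
    {"turn":0.9},
  ],
)

```text
validation failed for argument at $.st...
```

>>> send_rows(
  steps=[
    {"tx":-0.68,"ty":-0.5,"tz":0,"turn":0,"grip":0.5},
    {"tx":-0.68,"ty":-0.5,"tz":0,"turn":0,"grip":0.5},
    {"tx":-0.68,"ty":-0.5,"tz":0,"turn":0,"grip":0.5},
    {"tx":-0.68,"ty":-0.5,"tz":0,"turn":0,"grip":0.5},
    {"tx":-0.68,"ty":-0.5,"tz":0,"turn":0,"grip":0.5},
    {"tx":-0.68,"ty":-0.5,"tz":0,"turn":0,"grip":0.5},
    {"tx":-0.68,"ty":-0.5,"tz":0,"turn":0,"grip":0.5},
    {"tx":-0.68,"ty":-0.5,"tz":0,"turn":0,"grip":0.5},
    {"tx":-0.68,"ty":-0.5,"tz":0,"turn":0,"grip":0.5},
    {"tx":-0.68,"ty":-0.5,"tz":0,"turn":0,"grip":0.5},
  ],
)

```text
time: 1.35
position: [0.4997, 0.198, 0.2363]
tool_rot: [-0.514, -3.099, 0.0]
ft_force: [1.1, 1.5, 0.9]
grip_width: 0.501
grip_force: 0.0
```

>>> send_rows(
  steps=[
    {"tx":-0.26,"ty":-0.88,"tz":0,"turn":0,"grip":0.5},
    {"tx":-0.26,"ty":-0.88,"tz":0,"turn":0,"grip":0.5},
    {"tx":-0.26,"ty":-0.88,"tz":0,"turn":0,"grip":0.5},
    {"tx":-0.26,"ty":-0.88,"tz":0,"turn":0,"grip":0.5},
    {"tx":-0.26,"ty":-0.88,"tz":0,"turn":0,"grip":0.5},
    {"tx":-0.26,"ty":-0.88,"tz":0,"turn":0,"grip":0.5},
    {"tx":0,"ty":0,"tz":0,"turn":0.9,"grip":0.5},
    {"tx":0,"ty":0,"tz":0,"turn":0.9,"grip":0.5},
    {"tx":0,"ty":0,"tz":0,"turn":0.9,"grip":0.5},
    {"tx":0,"ty":0,"tz":0,"turn":0.9,"grip":0.5},
    {"tx":0,"ty":0,"tz":0,"turn":0.9,"grip":0.5},
    {"tx":0,"ty":0,"tz":0,"turn":0.9,"grip":0.5},
  ],
)

```text
time: 2.85
position: [0.4851, -0.1304, 0.2362]
tool_rot: [-1.624, -2.688, 0.0]
ft_force: [0.3, 1.0, 0.3]
grip_width: 0.505
grip_force: 0.0
```

Run:
```python
from bench import ctrl
from h import *
from scipy.spatial.transform import Rotation as R
s=ctrl.get_state();d=ctrl.get_image("wrist");np.savez("w0.npz",p=s["position"],r=s["tool_rot"],**d)
cv2.imwrite("pics/w0.png",d["pixels"][:,:,::-1]);print(d["K"],d["T_tool_cam"]);print(R.from_rotvec(s["tool_rot"]).as_matrix().round(3),s["position"],s["joint_positions"])
```

```text
[[325.1922621    0.         279.27334144]
 [  0.         325.1922621  204.60516021]
 [  0.           0.           1.        ]] [[ 6.20572069e-04 -9.55574209e-01 -2.94749971e-01  8.15759427e-02]
 [ 9.99999705e-01  7.26166959e-04 -2.48802505e-04 -3.09289137e-04]
 [ 4.51786947e-04 -2.94749729e-01  9.55574379e-01 -1.48120508e-01]
 [ 0.00000000e+00  0.00000000e+00  0.00000000e+00  1.00000000e+00]]
[[-0.465  0.885 -0.001]
 [ 0.885  0.465  0.   ]
 [ 0.001 -0.001 -1.   ]] [ 0.48514796 -0.13044991  0.23616064] [-0.38524378 -0.01052333  0.596454    1.82833721  0.00604375  1.32272669
  0.69360446]
```

View pics/w0.png

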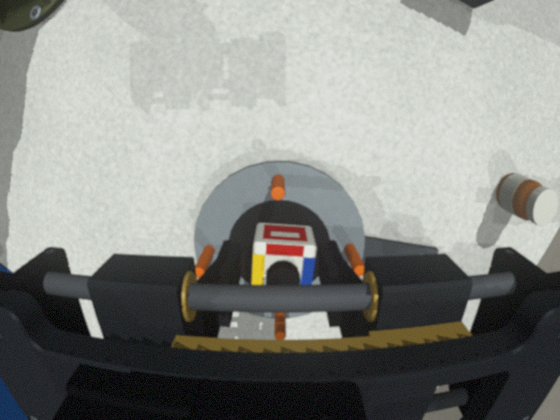

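The wrist view shows the nearest peg at (278,180), two more pegs at (205,262) and (355,262), the red strip on the bottle at (287,240), and the camera-post arm to the right at (400,245). Next I'll refine the geometry.

```bash
cat >> h.py <<'E'
from scipy.spatial.transform import Rotation as R
def wray(d,p,r,uv,z):
    K=d["K"];x=np.array([uv[0]-K[0,2],uv[1]-K[1,2]]);rr=np.hypot(*x);a=rr/K[0,0]
    v=np.array([*(x/rr*np.sin(a)),np.cos(a)]);T=d["T_tool_cam"];M=R.from_rotvec(r).as_matrix()
    o=p+M@T[:3,3];v=M@T[:3,:3]@v
    return o+v*(z-o[2])/v[2]
E
python3 - <<'E'
from h import *
d=np.load("w0.npz");hsv=cv2.cvtColor(d["pixels"],cv2.COLOR_RGB2HSV)
for b in blobs(d,(4,150,60),(16,255,255),(180,160,380,350),20): print("org",b)
m=cv2.inRange(hsv,np.array([4,150,60]),np.array([16,255,255]))[165:205,265:292]
print(m.any(1).nonzero()[0][[0,-1]]+165)
for uv in((278.5,180),(278.5,196)): print(wray(d,d["p"],d["r"],uv,.09).round(4), wray(d,d["p"],d["r"],uv,.03).round(4))
t=np.load("top0.npz");hsv=cv2.cvtColor(t["pixels"],cv2.COLOR_RGB2HSV)
c=np.array([.525,-.204])
g=blobs(t,(45,80,40),(85,255,255),(300,170,330,195));print(g)
V=hsv[170:215,295:335,2];m=(V<50).astype(np.uint8)
n,l,st,cc=cv2.connectedComponentsWithStats(m)
print([(cc[i]+[295,170],st[i][4]) for i in range(1,n) if st[i][4]>20])
for q in [x[:2] for x in g]+[tuple(cc[i]+[295,170]) for i in range(1,n) if st[i][4]>20]:
    w=ray(t,q,.1)[:2];print(w.round(4),np.linalg.norm(w-c).round(3),np.degrees(np.arctan2(*(w-c)[::-1])).round(1))
K=t["K"];T=t["cam_to_world"]
# peg bearings with mean height .075
P=[ray(t,b,.08)[:2] for b in blobs(t,(5,120,60),(14,255,255),(290,190,372,270))];c=np.mean(P,0);print(c)
for p in P: print(p.round(4),np.linalg.norm(p-c).round(4),np.degrees(np.arctan2(*(p-c)[::-1])).round(1))
S={n:ray(t,blobs(t,lo,hi,(290,190,372,270))[0],.09)[:2] for n,lo,hi in(("red",(174,120,60),(4,255,255)),("yel",(20,110,80),(35,255,255)),("grn",(45,80,40),(85,255,255)),("blu",(100,100,40),(130,255,255)))}
for a,b in(("red","grn"),("blu","yel")): print(a,np.degrees(np.arctan2(*(S[a]-S[b])[::-1])).round(1),((S[a]+S[b])/2).round(4))
# lever: knob & counter
print("knob",ray(t,(204.4,255.6),.1))
for uv in((190+105/4.444,160+328/4.444),): print("pivot",ray(t,uv,.075))
E
```

```text
org (np.float64(277.4), np.float64(188.2), 248)
org (np.float64(355.1), np.float64(260.7), 316)
org (np.float64(203.3), np.float64(261.7), 301)
org (np.float64(279.5), np.float64(326.0), 220)
[176 200]
[ 0.4772 -0.1179  0.09  ] [ 0.4834 -0.1301  0.03  ]
[ 0.4844 -0.1316  0.09  ] [ 0.492  -0.1465  0.03  ]
[(np.float64(314.4), np.float64(181.9), 17)]
[(array([313.79775281, 185.48876404]), np.int32(178))]
[ 0.7126 -0.1482] 0.196 16.6
[ 0.6992 -0.1457] 0.184 18.5
[ 0.52499135 -0.20491058]
[ 0.5995 -0.1652] 0.0845 28.0
[ 0.565  -0.2788] 0.084 -61.5
[ 0.4848 -0.1304] 0.0846 118.3
[ 0.4505 -0.2452] 0.0847 -151.6
red 113.9 [ 0.528 -0.202]
blu 23.5 [ 0.5284 -0.2018]
knob [0.44670859 0.25730763 0.1       ]
pivot [0.52647076 0.22852003 0.075     ]
```

>>> send_rows(
  newtons=5,
  steps=[
    {"tx":0,"ty":0,"tz":0.52,"turn":0,"grip":0.5},
    {"tx":0,"ty":0,"tz":0.52,"turn":0,"grip":0.5},
    {"tx":0,"ty":0,"tz":0.52,"turn":0,"grip":0.5},
    {"tx":0,"ty":0,"tz":0.52,"turn":0,"grip":0.5},
    {"tx":0,"ty":0,"tz":0.52,"turn":0,"grip":0.5},
    {"tx":0,"ty":0,"tz":0,"turn":0,"grip":0.5},
    {"tx":0,"ty":0,"tz":0,"turn":0,"grip":0.1},
    {"tx":0,"ty":0,"tz":0,"turn":0,"grip":0.1},
    {"tx":0,"ty":0,"tz":0,"turn":0,"grip":0.1},
    {"tx":0,"ty":0,"tz":0,"turn":0,"grip":0.1},
    {"tx":0,"ty":0,"tz":0,"turn":0,"grip":0.1},
  ],
)

```text
time: 4.28
position: [0.4858, -0.1306, 0.0811]
tool_rot: [1.619, 2.692, 0.001]
ft_force: [-1.8, -0.6, 3.5]
grip_width: 0.16
grip_force: 5.0
```

>>> send_rows(
  steps=[
    {"tx":-0.001,"ty":0.05,"tz":0,"turn":0.25,"grip":0.1},
    {"tx":-0.0035,"ty":0.099,"tz":0,"turn":0.5,"grip":0.1},
    {"tx":-0.0035,"ty":0.099,"tz":0,"turn":0.5,"grip":0.1},
    {"tx":-0.0035,"ty":0.099,"tz":0,"turn":0.5,"grip":0.1},
    {"tx":-0.0035,"ty":0.099,"tz":0,"turn":0.5,"grip":0.1},
    {"tx":-0.0035,"ty":0.099,"tz":0,"turn":0.5,"grip":0.1},
    {"tx":-0.0035,"ty":0.099,"tz":0,"turn":0.5,"grip":0.1},
    {"tx":-0.0035,"ty":0.099,"tz":0,"turn":0.5,"grip":0.1},
    {"tx":-0.0035,"ty":0.099,"tz":0,"turn":0.5,"grip":0.1},
    {"tx":-0.0035,"ty":0.099,"tz":0,"turn":0.5,"grip":0.1},
    {"tx":-0.0035,"ty":0.099,"tz":0,"turn":0.5,"grip":0.1},
    {"tx":-0.001,"ty":0.05,"tz":0,"turn":0.25,"grip":0.1},
  ],
)

```text
time: 5.78
position: [0.5494, -0.1255, 0.081]
tool_rot: [2.511, 1.885, -0.001]
ft_force: [-2.0, -2.8, 5.1]
grip_width: 0.154
grip_force: 5.0
```

```bash
cat > st.py <<'E'
from bench import ctrl
from h import *
s=ctrl.get_state();c=np.array([.525,-.2049]);v=s["position"][:2]-c;M=R.from_rotvec(s["tool_rot"]).as_matrix()
print("t",s["time"],"r",np.linalg.norm(v).round(4),"bearing",np.degrees(np.arctan2(v[1],v[0])).round(1),"xaxis",np.degrees(np.arctan2(M[1,0],M[0,0])).round(1),s["position"].round(4),s["ft_force"].round(1),s["joint_positions"].round(2))
E
python3 st.py
```

```text
t 5.775 r 0.0831 bearing 72.9 xaxis 73.8 [ 0.5494 -0.1255  0.081 ] [-2.  -2.8  5.1] [-0.41  0.32  0.69  1.87 -0.23  1.04  0.08]
```

>>> send_rows(
  steps=[
    {"tx":0,"ty":0.06,"tz":0,"turn":0.3,"grip":0.1},
    {"tx":-0.002,"ty":0.11,"tz":0,"turn":0.56,"grip":0.1},
    {"tx":-0.002,"ty":0.11,"tz":0,"turn":0.56,"grip":0.1},
    {"tx":-0.002,"ty":0.11,"tz":0,"turn":0.56,"grip":0.1},
    {"tx":-0.002,"ty":0.11,"tz":0,"turn":0.56,"grip":0.1},
    {"tx":-0.002,"ty":0.11,"tz":0,"turn":0.56,"grip":0.1},
    {"tx":-0.002,"ty":0.11,"tz":0,"turn":0.56,"grip":0.1},
    {"tx":-0.002,"ty":0.11,"tz":0,"turn":0.56,"grip":0.1},
    {"tx":-0.002,"ty":0.11,"tz":0,"turn":0.56,"grip":0.1},
    {"tx":-0.002,"ty":0.11,"tz":0,"turn":0.56,"grip":0.1},
    {"tx":-0.002,"ty":0.11,"tz":0,"turn":0.56,"grip":0.1},
    {"tx":0,"ty":0.09,"tz":0,"turn":0.48,"grip":0.1},
  ],
)

```text
time: 7.28
position: [0.6023, -0.1722, 0.08]
tool_rot: [-3.08, -0.618, 0.007]
ft_force: [-4.6, -1.0, 4.6]
grip_width: 0.158
grip_force: 5.0
```

>>> send_rows(
  steps=[
    {"tx":0,"ty":0,"tz":0,"turn":0,"grip":0.1},
    {"tx":0,"ty":0,"tz":0,"turn":0,"grip":0.1},
    {"tx":0,"ty":0,"tz":0,"turn":0,"grip":0.5},
    {"tx":0,"ty":0,"tz":0,"turn":0,"grip":0.5},
    {"tx":0,"ty":0,"tz":0,"turn":0,"grip":0.5},
  ],
)

```text
time: 7.9
position: [0.6048, -0.1701, 0.0804]
tool_rot: [-3.078, -0.625, -0.001]
ft_force: [1.0, 0.1, 0.4]
grip_width: 0.409
grip_force: 0.0
```

```bash
cat >> st.py <<'E'
def look(name):
    t=ctrl.get_image("top");np.savez(name+".npz",**t);box=(290,190,372,270)
    cv2.imwrite(f"pics/{name}.png",cv2.resize(t["pixels"][160:280,270:390,::-1],(600,600),interpolation=cv2.INTER_CUBIC))
    f=[("red",(174,120,60),(4,255,255)),("yel",(20,110,80),(35,255,255)),("grn",(45,80,40),(85,255,255)),("blu",(100,100,40),(130,255,255))]
    for n,lo,hi in f:
        for b in blobs(t,lo,hi,box,5):
            p=ray(t,b,.09)[:2];v=p-[.528,-.202];print(n,b,"bearing",np.degrees(np.arctan2(v[1],v[0])).round(1),np.linalg.norm(v).round(4))
    for b in blobs(t,(5,120,60),(14,255,255),box,5):
        p=ray(t,b,.08)[:2];v=p-c;print("peg",p.round(4),np.linalg.norm(v).round(4),np.degrees(np.arctan2(v[1],v[0])).round(1))
import sys
if len(sys.argv)>1: look(sys.argv[1])
E
python3 st.py t1
```

```text
t 7.9 r 0.0871 bearing 23.5 xaxis 23.0 [ 0.6048 -0.1701  0.0804] [1.  0.1 0.4] [-0.41  0.51  0.83  1.71 -0.41  1.11 -0.63]
grn (np.float64(334.0), np.float64(239.0), 38) bearing -151.0 0.0301
blu (np.float64(338.5), np.float64(229.2), 40) bearing -73.7 0.0333
peg [ 0.5561 -0.2822] 0.0834 -68.1
peg [ 0.4466 -0.2367] 0.0846 -157.9
```

>>> send_rows(
  steps=[
    {"tx":0,"ty":0,"tz":-0.2,"turn":0,"grip":0.5},
    {"tx":0,"ty":0,"tz":-0.55,"turn":0,"grip":0.5},
    {"tx":0,"ty":0,"tz":-0.6,"turn":0,"grip":0.5},
    {"tx":-0.2,"ty":-0.2,"tz":0,"turn":0,"grip":0.5},
    {"tx":-0.41,"ty":-0.4,"tz":0,"turn":0,"grip":0.5},
    {"tx":-0.41,"ty":-0.4,"tz":0,"turn":0,"grip":0.5},
    {"tx":-0.4,"ty":-0.4,"tz":0,"turn":0,"grip":0.5},
  ],
)

```text
time: 8.82
position: [0.4925, -0.1267, 0.1621]
tool_rot: [3.079, 0.623, 0.001]
ft_force: [-1.0, 0.1, 0.3]
grip_width: 0.499
grip_force: 0.0
```

>>> send_rows(
  steps=[
    {"tx":0,"ty":0,"tz":0,"turn":-0.93,"grip":0.5},
    {"tx":0,"ty":0,"tz":0,"turn":-0.93,"grip":0.5},
    {"tx":0,"ty":0,"tz":0,"turn":-0.93,"grip":0.5},
    {"tx":0,"ty":0,"tz":0,"turn":-0.93,"grip":0.5},
    {"tx":0,"ty":0,"tz":0,"turn":-0.93,"grip":0.5},
    {"tx":0,"ty":0,"tz":0,"turn":-0.93,"grip":0.5},
    {"tx":0,"ty":0,"tz":0,"turn":-0.93,"grip":0.5},
    {"tx":0,"ty":0,"tz":0,"turn":-0.93,"grip":0.5},
    {"tx":0,"ty":0,"tz":0,"turn":-0.93,"grip":0.5},
    {"tx":0,"ty":0,"tz":0,"turn":-0.93,"grip":0.5},
    {"tx":0,"ty":0,"tz":0,"turn":-0.93,"grip":0.5},
    {"tx":0,"ty":0,"tz":0,"turn":-0.93,"grip":0.5},
  ],
)

```text
time: 10.32
position: [0.4935, -0.127, 0.1624]
tool_rot: [1.747, 2.61, 0.002]
ft_force: [0.1, -0.6, -0.1]
grip_width: 0.498
grip_force: 0.0
```

```bash
python3 st.py t2
```

```text
t 10.325 r 0.0841 bearing 112.0 xaxis 112.4 [ 0.4935 -0.127   0.1624] [ 0.1 -0.6 -0.1] [-0.61  0.08  0.85  1.92 -0.07  1.17  0.66]
red (np.float64(331.1), np.float64(223.9), 16) bearing -10.3 0.0297
blu (np.float64(339.8), np.float64(231.0), 11) bearing -85.8 0.0367
peg [ 0.6039 -0.1735] 0.085 21.7
peg [ 0.5576 -0.2838] 0.0853 -67.6
peg [ 0.447  -0.2363] 0.0841 -158.1
```

View pics/t2.png

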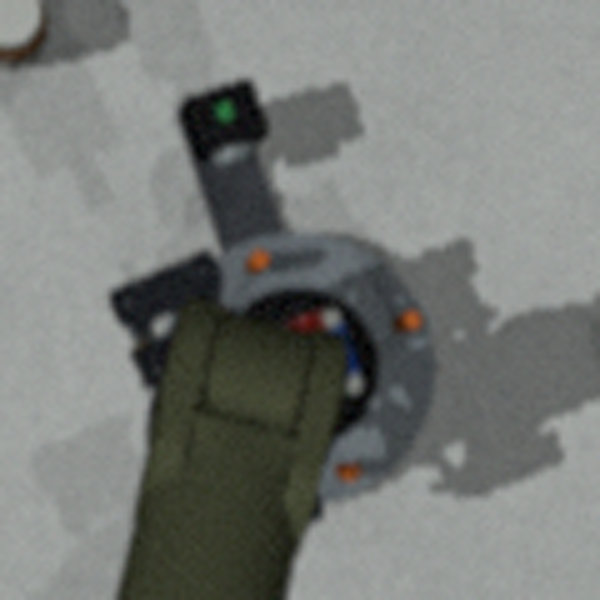

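>>> send_rows(
  steps=[
    {"tx":0,"ty":0,"tz":0.55,"turn":0,"grip":0.5},
    {"tx":0,"ty":0,"tz":0.55,"turn":0,"grip":0.5},
    {"tx":0,"ty":0,"tz":0.27,"turn":0,"grip":0.5},
    {"tx":0,"ty":0,"tz":0,"turn":0,"grip":0.1},
    {"tx":0,"ty":0,"tz":0,"turn":0,"grip":0.1},
    {"tx":0,"ty":0,"tz":0,"turn":0,"grip":0.1},
    {"tx":0,"ty":0,"tz":0,"turn":0,"grip":0.1},
    {"tx":0,"ty":0,"tz":0,"turn":0,"grip":0.1},
  ],
)

```text
time: 11.38
position: [0.4938, -0.1267, 0.0801]
tool_rot: [1.752, 2.607, 0.001]
ft_force: [-0.7, -0.9, 5.3]
grip_width: 0.157
grip_force: 5.0
```

>>> send_rows(
  steps=[
    {"tx":-0.001,"ty":0.05,"tz":0,"turn":0.25,"grip":0.1},
    {"tx":-0.003,"ty":0.098,"tz":0,"turn":0.49,"grip":0.1},
    {"tx":-0.003,"ty":0.098,"tz":0,"turn":0.49,"grip":0.1},
    {"tx":-0.003,"ty":0.098,"tz":0,"turn":0.49,"grip":0.1},
    {"tx":-0.003,"ty":0.098,"tz":0,"turn":0.49,"grip":0.1},
    {"tx":-0.003,"ty":0.098,"tz":0,"turn":0.49,"grip":0.1},
    {"tx":-0.003,"ty":0.098,"tz":0,"turn":0.49,"grip":0.1},
    {"tx":-0.003,"ty":0.098,"tz":0,"turn":0.49,"grip":0.1},
    {"tx":-0.003,"ty":0.098,"tz":0,"turn":0.49,"grip":0.1},
    {"tx":-0.003,"ty":0.098,"tz":0,"turn":0.49,"grip":0.1},
    {"tx":-0.003,"ty":0.098,"tz":0,"turn":0.49,"grip":0.1},
    {"tx":-0.003,"ty":0.098,"tz":0,"turn":0.49,"grip":0.1},
  ],
)

```text
time: 12.88
position: [0.5592, -0.129, 0.08]
tool_rot: [2.62, 1.729, -0.002]
ft_force: [-3.3, -3.6, 4.7]
grip_width: 0.16
grip_force: 5.0
```

```bash
python3 st.py
```

```text
t 12.875 r 0.0832 bearing 65.7 xaxis 66.9 [ 0.5592 -0.129   0.08  ] [-3.3 -3.6  4.7] [-0.59  0.41  0.93  1.85 -0.37  1.07  0.08]
```

>>> send_rows(
  steps=[
    {"tx":-0.003,"ty":0.098,"tz":0,"turn":0.49,"grip":0.1},
    {"tx":-0.003,"ty":0.098,"tz":0,"turn":0.49,"grip":0.1},
    {"tx":-0.003,"ty":0.098,"tz":0,"turn":0.49,"grip":0.1},
    {"tx":-0.003,"ty":0.098,"tz":0,"turn":0.49,"grip":0.1},
    {"tx":-0.003,"ty":0.098,"tz":0,"turn":0.49,"grip":0.1},
    {"tx":-0.003,"ty":0.098,"tz":0,"turn":0.49,"grip":0.1},
    {"tx":-0.003,"ty":0.098,"tz":0,"turn":0.49,"grip":0.1},
    {"tx":-0.003,"ty":0.098,"tz":0,"turn":0.49,"grip":0.1},
    {"tx":-0.003,"ty":0.098,"tz":0,"turn":0.49,"grip":0.1},
    {"tx":-0.003,"ty":0.098,"tz":0,"turn":0.49,"grip":0.1},
    {"tx":-0.003,"ty":0.098,"tz":0,"turn":0.49,"grip":0.1},
    {"tx":-0.001,"ty":0.05,"tz":0,"turn":0.25,"grip":0.1},
  ],
)

```text
time: 14.38
position: [0.6036, -0.1754, 0.0791]
tool_rot: [3.085, 0.593, -0.007]
ft_force: [-6.4, 0.0, 5.6]
grip_width: 0.156
grip_force: 5.0
```

>>> send_rows(
  steps=[
    {"tx":0,"ty":0,"tz":0,"turn":0,"grip":0.1},
    {"tx":0,"ty":0,"tz":0,"turn":0,"grip":0.1},
    {"tx":0,"ty":0,"tz":0,"turn":0,"grip":0.1},
    {"tx":0,"ty":0,"tz":0,"turn":0,"grip":0.5},
    {"tx":0,"ty":0,"tz":0,"turn":0,"grip":0.5},
    {"tx":0,"ty":0,"tz":0,"turn":0,"grip":0.5},
  ],
)

```text
time: 15.12
position: [0.606, -0.1732, 0.0792]
tool_rot: [-3.084, -0.599, -0.0]
ft_force: [-0.3, 0.1, 0.6]
grip_width: 0.411
grip_force: 0.0
```

```bash
python3 st.py t3
```

```text
t 15.125 r 0.087 bearing 21.4 xaxis 22.0 [ 0.606  -0.1732  0.0792] [-0.3  0.1  0.6] [-0.54  0.61  1.04  1.71 -0.57  1.16 -0.53]
red (np.float64(338.6), np.float64(231.3), 29) bearing -87.0 0.0322
yel (np.float64(332.1), np.float64(225.9), 10) bearing -22.0 0.0235
grn (np.float64(324.8), np.float64(237.0), 21) bearing 134.6 0.0265
blu (np.float64(333.9), np.float64(240.7), 40) bearing -156.6 0.0355
peg [ 0.5531 -0.2833] 0.0833 -70.3
peg [ 0.4466 -0.2337] 0.0835 -159.8
```

>>> send_rows(
  steps=[
    {"tx":0,"ty":0,"tz":-0.2,"turn":0,"grip":0.5},
    {"tx":0,"ty":0,"tz":-0.55,"turn":0,"grip":0.5},
    {"tx":-0.02,"ty":0,"tz":-0.2,"turn":0,"grip":0.5},
  ],
)

```text
time: 15.55
position: [0.6057, -0.1748, 0.1389]
tool_rot: [3.083, 0.598, 0.005]
ft_force: [1.3, 0.6, -0.5]
grip_width: 0.501
grip_force: 0.0
```

>>> send_rows(
  steps=[
    {"tx":-0.012,"ty":-0.185,"tz":0,"turn":-0.93,"grip":0.5},
    {"tx":-0.012,"ty":-0.185,"tz":0,"turn":-0.93,"grip":0.5},
    {"tx":-0.012,"ty":-0.185,"tz":0,"turn":-0.93,"grip":0.5},
    {"tx":-0.012,"ty":-0.185,"tz":0,"turn":-0.93,"grip":0.5},
    {"tx":-0.012,"ty":-0.185,"tz":0,"turn":-0.93,"grip":0.5},
    {"tx":-0.012,"ty":-0.185,"tz":0,"turn":-0.93,"grip":0.5},
    {"tx":-0.012,"ty":-0.185,"tz":0,"turn":-0.93,"grip":0.5},
    {"tx":-0.012,"ty":-0.185,"tz":0,"turn":-0.93,"grip":0.5},
    {"tx":-0.012,"ty":-0.185,"tz":0,"turn":-0.93,"grip":0.5},
    {"tx":-0.012,"ty":-0.185,"tz":0,"turn":-0.93,"grip":0.5},
    {"tx":-0.012,"ty":-0.185,"tz":0,"turn":-0.93,"grip":0.5},
    {"tx":-0.012,"ty":-0.185,"tz":0,"turn":-0.93,"grip":0.5},
  ],
)

```text
time: 17.05
position: [0.4934, -0.1263, 0.1363]
tool_rot: [-1.768, -2.596, -0.001]
ft_force: [0.1, 0.5, 0.0]
grip_width: 0.505
grip_force: 0.0
```

```bash
python3 st.py t4
```

```text
t 17.05 r 0.0847 bearing 111.9 xaxis 111.5 [ 0.4934 -0.1263  0.1363] [0.1 0.5 0. ] [-0.65  0.12  0.91  1.95 -0.11  1.12  0.68]
red (np.float64(339.0), np.float64(232.0), 18) bearing -91.6 0.0336
yel (np.float64(332.1), np.float64(225.4), 11) bearing -20.5 0.0252
blu (np.float64(337.4), np.float64(239.7), 7) bearing -137.1 0.0396
peg [ 0.6039 -0.1764] 0.0839 19.8
peg [ 0.5546 -0.2829] 0.0835 -69.2
peg [ 0.4463 -0.2326] 0.0834 -160.6
```

>>> send_rows(
  steps=[
    {"tx":0,"ty":0.05,"tz":0.4,"turn":0.2,"grip":0.5},
    {"tx":0,"ty":0,"tz":0.4,"turn":0,"grip":0.5},
    {"tx":0,"ty":0,"tz":0.13,"turn":0,"grip":0.5},
    {"tx":0,"ty":0,"tz":0,"turn":0,"grip":0.1},
    {"tx":0,"ty":0,"tz":0,"turn":0,"grip":0.1},
    {"tx":0,"ty":0,"tz":0,"turn":0,"grip":0.1},
    {"tx":0,"ty":0,"tz":0,"turn":0,"grip":0.1},
    {"tx":0,"ty":0,"tz":0,"turn":0,"grip":0.1},
  ],
)

```text
time: 18.1
position: [0.4971, -0.1253, 0.081]
tool_rot: [1.81, 2.567, 0.001]
ft_force: [-1.2, 0.5, 3.6]
grip_width: 0.156
grip_force: 5.0
```

>>> send_rows(
  steps=[
    {"tx":-0.001,"ty":0.05,"tz":0,"turn":0.25,"grip":0.1},
    {"tx":-0.003,"ty":0.098,"tz":0,"turn":0.49,"grip":0.1},
    {"tx":-0.003,"ty":0.098,"tz":0,"turn":0.49,"grip":0.1},
    {"tx":-0.003,"ty":0.098,"tz":0,"turn":0.49,"grip":0.1},
    {"tx":-0.003,"ty":0.098,"tz":0,"turn":0.49,"grip":0.1},
    {"tx":-0.003,"ty":0.098,"tz":0,"turn":0.49,"grip":0.1},
    {"tx":-0.003,"ty":0.098,"tz":0,"turn":0.49,"grip":0.1},
    {"tx":-0.003,"ty":0.098,"tz":0,"turn":0.49,"grip":0.1},
    {"tx":-0.003,"ty":0.098,"tz":0,"turn":0.49,"grip":0.1},
    {"tx":-0.003,"ty":0.098,"tz":0,"turn":0.49,"grip":0.1},
    {"tx":-0.003,"ty":0.098,"tz":0,"turn":0.49,"grip":0.1},
    {"tx":-0.003,"ty":0.098,"tz":0,"turn":0.49,"grip":0.1},
  ],
)

```text
time: 19.6
position: [0.5625, -0.1305, 0.081]
tool_rot: [2.659, 1.67, -0.003]
ft_force: [-2.0, -3.3, 4.1]
grip_width: 0.158
grip_force: 5.0
```

```bash
python3 st.py
```

```text
t 19.6 r 0.0834 bearing 63.2 xaxis 64.3 [ 0.5625 -0.1305  0.081 ] [-2.  -3.3  4.1] [-0.62  0.44  0.99  1.84 -0.41  1.08  0.07]
```

>>> send_rows(
  steps=[
    {"tx":-0.003,"ty":0.098,"tz":0,"turn":0.49,"grip":0.1},
    {"tx":-0.003,"ty":0.098,"tz":0,"turn":0.49,"grip":0.1},
    {"tx":-0.003,"ty":0.098,"tz":0,"turn":0.49,"grip":0.1},
    {"tx":-0.003,"ty":0.098,"tz":0,"turn":0.49,"grip":0.1},
    {"tx":-0.003,"ty":0.098,"tz":0,"turn":0.49,"grip":0.1},
    {"tx":-0.003,"ty":0.098,"tz":0,"turn":0.49,"grip":0.1},
    {"tx":-0.003,"ty":0.098,"tz":0,"turn":0.49,"grip":0.1},
    {"tx":-0.003,"ty":0.098,"tz":0,"turn":0.49,"grip":0.1},
    {"tx":-0.003,"ty":0.098,"tz":0,"turn":0.49,"grip":0.1},
    {"tx":-0.003,"ty":0.098,"tz":0,"turn":0.49,"grip":0.1},
    {"tx":-0.001,"ty":0.05,"tz":0,"turn":0.25,"grip":0.1},
  ],
)

```text
time: 20.98
position: [0.6029, -0.1736, 0.0803]
tool_rot: [3.077, 0.628, -0.007]
ft_force: [-5.7, -1.3, 5.1]
grip_width: 0.159
grip_force: 5.0
```

>>> send_rows(
  steps=[
    {"tx":0,"ty":0,"tz":0,"turn":0,"grip":0.1},
    {"tx":0,"ty":0,"tz":0,"turn":0,"grip":0.1},
    {"tx":0,"ty":0,"tz":0,"turn":0,"grip":0.1},
    {"tx":0,"ty":0,"tz":0,"turn":0,"grip":0.5},
    {"tx":0,"ty":0,"tz":0,"turn":0,"grip":0.5},
    {"tx":0,"ty":0,"tz":0,"turn":0,"grip":0.5},
  ],
)

```text
time: 21.72
position: [0.6052, -0.1712, 0.0804]
tool_rot: [-3.076, -0.636, -0.001]
ft_force: [-0.1, 0.3, -0.9]
grip_width: 0.416
grip_force: 0.0
```

```bash
python3 st.py t5
```

```text
t 21.725 r 0.087 bearing 22.8 xaxis 23.4 [ 0.6052 -0.1712  0.0804] [-0.1  0.3 -0.9] [-0.57  0.63  1.08  1.71 -0.6   1.17 -0.49]
red (np.float64(332.4), np.float64(240.5), 30) bearing -164.8 0.0329
yel (np.float64(336.7), np.float64(231.0), 29) bearing -83.6 0.0254
grn (np.float64(330.7), np.float64(225.9), 9) bearing -9.5 0.0221
blu (np.float64(323.0), np.float64(237.9), 22) bearing 130.5 0.0336
peg [ 0.5557 -0.2841] 0.0849 -68.8
peg [ 0.4466 -0.2359] 0.0843 -158.4
```

>>> send_rows(
  steps=[
    {"tx":0,"ty":0,"tz":-0.2,"turn":0,"grip":0.5},
    {"tx":0,"ty":0,"tz":-0.55,"turn":0,"grip":0.5},
    {"tx":-0.02,"ty":0,"tz":-0.2,"turn":0,"grip":0.5},
  ],
)

```text
time: 22.15
position: [0.6049, -0.1729, 0.1401]
tool_rot: [3.075, 0.635, 0.005]
ft_force: [0.2, 0.8, -0.6]
grip_width: 0.494
grip_force: 0.0
```

>>> send_rows(
  steps=[
    {"tx":-0.012,"ty":-0.183,"tz":0,"turn":-0.92,"grip":0.5},
    {"tx":-0.012,"ty":-0.183,"tz":0,"turn":-0.92,"grip":0.5},
    {"tx":-0.012,"ty":-0.183,"tz":0,"turn":-0.92,"grip":0.5},
    {"tx":-0.012,"ty":-0.183,"tz":0,"turn":-0.92,"grip":0.5},
    {"tx":-0.012,"ty":-0.183,"tz":0,"turn":-0.92,"grip":0.5},
    {"tx":-0.012,"ty":-0.183,"tz":0,"turn":-0.92,"grip":0.5},
    {"tx":-0.012,"ty":-0.183,"tz":0,"turn":-0.92,"grip":0.5},
    {"tx":-0.012,"ty":-0.183,"tz":0,"turn":-0.92,"grip":0.5},
    {"tx":-0.012,"ty":-0.183,"tz":0,"turn":-0.92,"grip":0.5},
    {"tx":-0.012,"ty":-0.183,"tz":0,"turn":-0.92,"grip":0.5},
    {"tx":-0.012,"ty":-0.183,"tz":0,"turn":-0.92,"grip":0.5},
    {"tx":-0.012,"ty":-0.183,"tz":0,"turn":-0.92,"grip":0.5},
  ],
)

```text
time: 23.65
position: [0.4928, -0.1267, 0.1375]
tool_rot: [-1.759, -2.603, -0.001]
ft_force: [0.1, 0.4, 0.1]
grip_width: 0.498
grip_force: 0.0
```

```bash
python3 st.py t6
```

```text
t 23.65 r 0.0846 bearing 112.4 xaxis 111.9 [ 0.4928 -0.1267  0.1375] [0.1 0.4 0.1] [-0.7   0.13  0.97  1.95 -0.12  1.12  0.7 ]
grn (np.float64(330.0), np.float64(225.6), 20) bearing -2.7 0.023
peg [ 0.6039 -0.1735] 0.085 21.7
peg [ 0.5557 -0.2822] 0.0832 -68.3
peg [ 0.4466 -0.2348] 0.0839 -159.1
```

Pegs are at about 21.5°, so this is the final stroke of 90°, down to an x-axis of about 23.5°.

>>> send_rows(
  steps=[
    {"tx":0,"ty":0.02,"tz":0.4,"turn":0,"grip":0.5},
    {"tx":0,"ty":0,"tz":0.4,"turn":0,"grip":0.5},
    {"tx":0,"ty":0,"tz":0.15,"turn":0,"grip":0.5},
    {"tx":0,"ty":0,"tz":0,"turn":0,"grip":0.1},
    {"tx":0,"ty":0,"tz":0,"turn":0,"grip":0.1},
    {"tx":0,"ty":0,"tz":0,"turn":0,"grip":0.1},
    {"tx":0,"ty":0,"tz":0,"turn":0,"grip":0.1},
    {"tx":0,"ty":0,"tz":0,"turn":0,"grip":0.1},
  ],
)

```text
time: 24.7
position: [0.4948, -0.1263, 0.081]
tool_rot: [1.765, 2.599, 0.001]
ft_force: [-1.4, -0.4, 3.3]
grip_width: 0.157
grip_force: 5.0
```

>>> send_rows(
  steps=[
    {"tx":-0.001,"ty":0.05,"tz":0,"turn":0.25,"grip":0.1},
    {"tx":-0.003,"ty":0.098,"tz":0,"turn":0.49,"grip":0.1},
    {"tx":-0.003,"ty":0.098,"tz":0,"turn":0.49,"grip":0.1},
    {"tx":-0.003,"ty":0.098,"tz":0,"turn":0.49,"grip":0.1},
    {"tx":-0.003,"ty":0.098,"tz":0,"turn":0.49,"grip":0.1},
    {"tx":-0.003,"ty":0.098,"tz":0,"turn":0.49,"grip":0.1},
    {"tx":-0.003,"ty":0.098,"tz":0,"turn":0.49,"grip":0.1},
    {"tx":-0.003,"ty":0.098,"tz":0,"turn":0.49,"grip":0.1},
    {"tx":-0.003,"ty":0.098,"tz":0,"turn":0.49,"grip":0.1},
    {"tx":-0.003,"ty":0.098,"tz":0,"turn":0.49,"grip":0.1},
    {"tx":-0.003,"ty":0.098,"tz":0,"turn":0.49,"grip":0.1},
    {"tx":-0.003,"ty":0.098,"tz":0,"turn":0.49,"grip":0.1},
  ],
)

```text
time: 26.2
position: [0.5602, -0.1294, 0.081]
tool_rot: [2.629, 1.716, -0.003]
ft_force: [-2.1, -3.3, 3.9]
grip_width: 0.16
grip_force: 5.0
```

```bash
python3 st.py
```

```text
t 26.2 r 0.0833 bearing 65.0 xaxis 66.2 [ 0.5602 -0.1294  0.081 ] [-2.1 -3.3  3.9] [-0.66  0.46  1.03  1.85 -0.44  1.09  0.12]
```

>>> send_rows(
  steps=[
    {"tx":-0.003,"ty":0.098,"tz":0,"turn":0.49,"grip":0.1},
    {"tx":-0.003,"ty":0.098,"tz":0,"turn":0.49,"grip":0.1},
    {"tx":-0.003,"ty":0.098,"tz":0,"turn":0.49,"grip":0.1},
    {"tx":-0.003,"ty":0.098,"tz":0,"turn":0.49,"grip":0.1},
    {"tx":-0.003,"ty":0.098,"tz":0,"turn":0.49,"grip":0.1},
    {"tx":-0.003,"ty":0.098,"tz":0,"turn":0.49,"grip":0.1},
    {"tx":-0.003,"ty":0.098,"tz":0,"turn":0.49,"grip":0.1},
    {"tx":-0.003,"ty":0.098,"tz":0,"turn":0.49,"grip":0.1},
    {"tx":-0.003,"ty":0.098,"tz":0,"turn":0.49,"grip":0.1},
    {"tx":-0.003,"ty":0.098,"tz":0,"turn":0.49,"grip":0.1},
    {"tx":-0.001,"ty":0.05,"tz":0,"turn":0.25,"grip":0.1},
    {"tx":-0.001,"ty":0.03,"tz":0,"turn":0.15,"grip":0.1},
  ],
)

```text
time: 27.7
position: [0.6025, -0.1725, 0.0802]
tool_rot: [3.073, 0.651, -0.007]
ft_force: [-5.7, -1.6, 3.9]
grip_width: 0.163
grip_force: 5.0
```

>>> send_rows(
  steps=[
    {"tx":0,"ty":0,"tz":0,"turn":0,"grip":0.1},
    {"tx":0,"ty":0,"tz":0,"turn":0,"grip":0.1},
    {"tx":0,"ty":0,"tz":0,"turn":0,"grip":0.1},
    {"tx":0,"ty":0,"tz":0,"turn":0,"grip":0.5},
    {"tx":0,"ty":0,"tz":0,"turn":0,"grip":0.5},
    {"tx":0,"ty":0,"tz":0,"turn":0,"grip":0.5},
    {"tx":0,"ty":0,"tz":-0.2,"turn":0,"grip":0.5},
    {"tx":0,"ty":0,"tz":-0.6,"turn":0,"grip":0.5},
    {"tx":0,"ty":0,"tz":-0.6,"turn":0,"grip":0.5},
    {"tx":0,"ty":0,"tz":-0.6,"turn":0,"grip":0.5},
  ],
)

```text
time: 28.95
position: [0.6049, -0.1708, 0.2026]
tool_rot: [3.072, 0.656, 0.001]
ft_force: [0.5, 0.1, -0.2]
grip_width: 0.497
grip_force: 0.0
```

```bash
python3 st.py t7
```

```text
t 28.95 r 0.0869 bearing 23.1 xaxis 24.1 [ 0.6049 -0.1708  0.2026] [ 0.5  0.1 -0.2] [-0.63  0.52  1.18  1.59 -0.49  1.37 -0.54]
yel (np.float64(332.0), np.float64(238.7), 36) bearing -163.8 0.0262
grn (np.float64(337.0), np.float64(229.4), 33) bearing -71.8 0.0278
peg [ 0.5557 -0.2826] 0.0836 -68.4
peg [ 0.447  -0.2363] 0.0841 -158.1
```

>>> send_rows(
  newtons=15,
  steps=[
    {"tx":0.05,"ty":-0.76,"tz":0,"turn":0,"grip":0.6},
    {"tx":0.05,"ty":-0.76,"tz":0,"turn":0,"grip":0.6},
    {"tx":0.05,"ty":-0.76,"tz":0,"turn":0,"grip":0.6},
    {"tx":0.05,"ty":-0.76,"tz":0,"turn":0,"grip":0.6},
    {"tx":0.05,"ty":-0.76,"tz":0,"turn":0,"grip":0.6},
  ],
)

```text
time: 29.62
position: [0.525, 0.0446, 0.2011]
tool_rot: [-3.072, -0.655, -0.002]
ft_force: [1.0, 0.9, 0.3]
grip_width: 0.597
grip_force: 0.0
```

```bash
python3 st.py t8
```

```text
t 29.625 r 0.2495 bearing 90.0 xaxis 24.1 [0.525  0.0446 0.2011] [1.  0.9 0.3] [-1.25  0.14  1.22  1.84 -0.14  1.26 -1.14]
red (np.float64(322.6), np.float64(234.2), 32) bearing 107.2 0.028
yel (np.float64(332.4), np.float64(238.8), 33) bearing -161.0 0.027
grn (np.float64(337.0), np.float64(229.5), 34) bearing -72.5 0.0277
blu (np.float64(327.8), np.float64(224.6), 32) bearing 14.5 0.0276
peg [ 0.6024 -0.1738] 0.0834 21.9
peg [ 0.5568 -0.2834] 0.0847 -67.9
peg [ 0.4941 -0.1269] 0.0839 111.6
peg [ 0.4466 -0.2367] 0.0846 -157.9
```

View pics/t8.png

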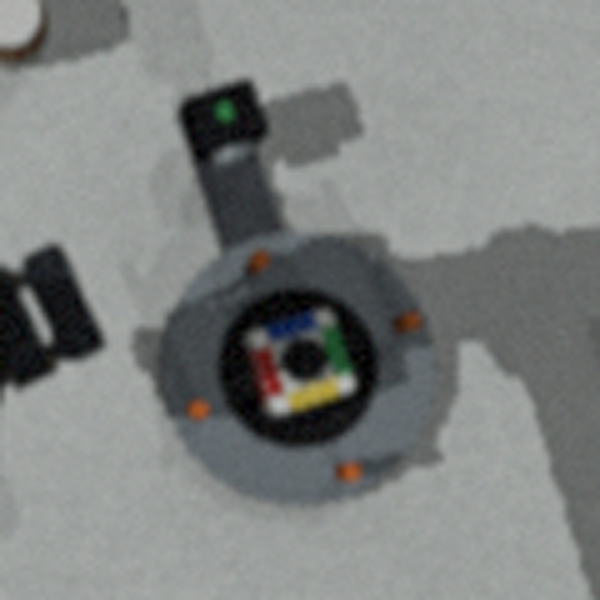

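>>> send_rows(
  steps=[
    {"tx":0.05,"ty":-0.4,"tz":0,"turn":0,"grip":0.6},
  ],
)

```text
time: 29.8
position: [0.5181, 0.0674, 0.2012]
tool_rot: [-3.071, -0.657, -0.002]
ft_force: [-0.5, 0.3, -0.3]
grip_width: 0.601
grip_force: 0.0
```

```bash
python3 st.py
```

```text
t 29.8 r 0.2724 bearing 91.4 xaxis 24.2 [0.5181 0.0674 0.2012] [-0.5  0.3 -0.3] [-1.3   0.12  1.21  1.85 -0.12  1.25 -1.21]
```

>>> send_rows(
  steps=[
    {"tx":0.04,"ty":-0.67,"tz":0,"turn":0,"grip":0.6},
    {"tx":0.04,"ty":-0.67,"tz":0,"turn":0,"grip":0.6},
    {"tx":0.04,"ty":-0.67,"tz":0,"turn":0,"grip":0.6},
    {"tx":0.04,"ty":-0.67,"tz":0,"turn":0,"grip":0.6},
    {"tx":0.04,"ty":-0.67,"tz":0,"turn":0,"grip":0.6},
    {"tx":0,"ty":0,"tz":0,"turn":0.8,"grip":0.6},
    {"tx":0,"ty":0,"tz":0,"turn":0.8,"grip":0.6},
    {"tx":0,"ty":0,"tz":0,"turn":0.8,"grip":0.6},
    {"tx":0,"ty":0,"tz":0,"turn":0,"grip":0.6},
  ],
)

```text
time: 30.92
position: [0.4475, 0.2547, 0.201]
tool_rot: [-3.138, -0.135, -0.001]
ft_force: [0.6, -0.1, -0.3]
grip_width: 0.602
grip_force: 0.0
```

```bash
python3 st.py
python3 - <<'E'
from bench import ctrl
from h import *
s=ctrl.get_state();d=ctrl.get_image("wrist");np.savez("w1.npz",p=s["position"],r=s["tool_rot"],**d)
cv2.imwrite("pics/w1.png",d["pixels"][:,:,::-1])
for b in blobs(d,(172,120,50),(5,255,255),(150,120,420,340),30): print(b,wray(d,s["position"],s["tool_rot"],b,.095).round(4))
E
```

```text
t 30.925 r 0.4661 bearing 99.6 xaxis 4.9 [0.4475 0.2547 0.201 ] [ 0.6 -0.1 -0.3] [-1.61  0.06  1.09  1.86 -0.06  1.25 -1.98]
(np.float64(273.9), np.float64(217.2), 330) [0.4386 0.2586 0.095 ]
```

View pics/w1.png

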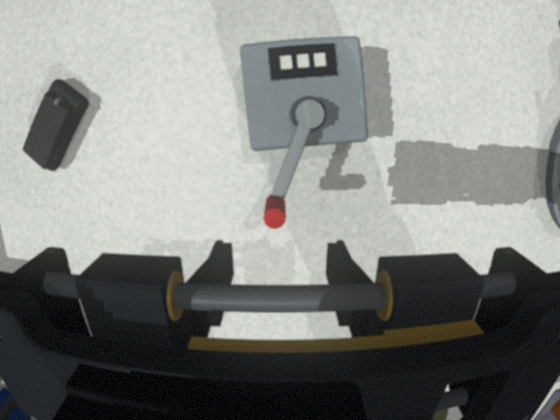

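The wrist view shows the knob's top centre at about (274,219), the lever pivot at about (310,112) and the mouse well off to the left.

Run:
```python
from h import *
d=np.load("w1.npz")
hsv=cv2.cvtColor(d["pixels"],cv2.COLOR_RGB2HSV)
m=(cv2.inRange(hsv,np.array([172,120,50]),np.array([180,255,255]))|cv2.inRange(hsv,np.array([0,120,50]),np.array([5,255,255])))[190:240,255:295]
r=m.any(1).nonzero()[0]+190;c=m.any(0).nonzero()[0]+255;print(r[[0,-1]],c[[0,-1]])
top=(274.5,r[-1]-10.5)
k=wray(d,d["p"],d["r"],top,.111);q=wray(d,d["p"],d["r"],(310,111),.077)
print(k,q,np.linalg.norm((k-q)[:2]),np.degrees(np.arctan2(*(k-q)[:2][::-1])))
k2=wray(d,d["p"],d["r"],(274.5,r[0]+7),.07);print(k2)
```

```text
[199 227] [264 284]
[0.44481458 0.25833751 0.111     ] [0.52729012 0.23629316 0.077     ] 0.08537076569107904 165.03559607106422
[0.440472   0.25857875 0.07      ]
```

>>> send_rows(
  newtons=15,
  steps=[
    {"tx":-0.06,"ty":-0.055,"tz":0.42,"turn":0,"grip":0.6},
    {"tx":0,"ty":0,"tz":0.42,"turn":0,"grip":0.6},
    {"tx":0,"ty":0,"tz":0.42,"turn":0,"grip":0.6},
    {"tx":0,"ty":0,"tz":0.42,"turn":0,"grip":0.6},
    {"tx":0,"ty":0,"tz":0,"turn":0,"grip":0.6},
    {"tx":0,"ty":0,"tz":0,"turn":0,"grip":0.1},
    {"tx":0,"ty":0,"tz":0,"turn":0,"grip":0.1},
    {"tx":0,"ty":0,"tz":0,"turn":0,"grip":0.1},
    {"tx":0,"ty":0,"tz":0,"turn":0,"grip":0.1},
    {"tx":0,"ty":0,"tz":0,"turn":0,"grip":0.1},
  ],
)

```text
time: 32.22
position: [0.4433, 0.2584, 0.1001]
tool_rot: [-3.138, -0.135, -0.001]
ft_force: [-0.2, 0.0, 1.0]
grip_width: 0.199
grip_force: 15.0
```

>>> send_rows(
  steps=[
    {"tx":-0.036,"ty":0.1,"tz":0,"turn":0,"grip":0.1},
    {"tx":-0.028,"ty":0.102,"tz":0,"turn":0,"grip":0.1},
    {"tx":-0.021,"ty":0.104,"tz":0,"turn":0,"grip":0.1},
    {"tx":-0.013,"ty":0.105,"tz":0,"turn":0,"grip":0.1},
    {"tx":-0.005,"ty":0.106,"tz":0,"turn":0,"grip":0.1},
    {"tx":0.003,"ty":0.106,"tz":0,"turn":0,"grip":0.1},
    {"tx":0.011,"ty":0.106,"tz":0,"turn":0,"grip":0.1},
    {"tx":0.019,"ty":0.105,"tz":0,"turn":0,"grip":0.1},
    {"tx":0.027,"ty":0.103,"tz":0,"turn":0,"grip":0.1},
    {"tx":0.034,"ty":0.1,"tz":0,"turn":0,"grip":0.1},
    {"tx":0,"ty":0,"tz":0,"turn":0,"grip":0.1},
  ],
)

```text
time: 33.6
position: [0.4482, 0.1953, 0.0998]
tool_rot: [3.139, 0.133, -0.0]
ft_force: [-3.2, 3.6, 6.1]
grip_width: 0.201
grip_force: 15.0
```

```bash
python3 st.py
```

```text
t 33.6 r 0.4075 bearing 100.9 xaxis 4.9 [0.4482 0.1953 0.0998] [-3.2  3.6  6.1] [-1.49  0.16  1.11  2.03 -0.16  1.04 -1.79]
```

>>> send_rows(
  steps=[
    {"tx":0.042,"ty":0.098,"tz":0,"turn":0,"grip":0.1},
    {"tx":0.05,"ty":0.094,"tz":0,"turn":0,"grip":0.1},
    {"tx":0,"ty":0,"tz":0,"turn":0,"grip":0.1},
    {"tx":0,"ty":0,"tz":0,"turn":0,"grip":0.1},
  ],
)

```text
time: 34.1
position: [0.4542, 0.1853, 0.0998]
tool_rot: [-3.138, -0.135, 0.001]
ft_force: [-2.9, 4.2, 4.7]
grip_width: 0.203
grip_force: 15.0
```

```bash
python3 st.py
```

```text
t 34.1 r 0.3966 bearing 100.3 xaxis 4.9 [0.4542 0.1853 0.0998] [-2.9  4.2  4.7] [-1.47  0.17  1.11  2.03 -0.17  1.04 -1.76]
```

>>> send_rows(
  steps=[
    {"tx":0.02,"ty":0.05,"tz":0,"turn":0,"grip":0.1},
    {"tx":0,"ty":0,"tz":0,"turn":0,"grip":0.1},
    {"tx":-0.02,"ty":-0.05,"tz":0,"turn":0,"grip":0.1},
  ],
)

```text
time: 34.48
position: [0.454, 0.1856, 0.0998]
tool_rot: [-3.138, -0.136, 0.001]
ft_force: [-1.5, 2.9, 5.0]
grip_width: 0.199
grip_force: 15.0
```

>>> send_rows(
  steps=[
    {"tx":-0.05,"ty":-0.094,"tz":0,"turn":0,"grip":0.1},
    {"tx":-0.042,"ty":-0.098,"tz":0,"turn":0,"grip":0.1},
    {"tx":-0.034,"ty":-0.1,"tz":0,"turn":0,"grip":0.1},
    {"tx":-0.027,"ty":-0.103,"tz":0,"turn":0,"grip":0.1},
    {"tx":-0.019,"ty":-0.105,"tz":0,"turn":0,"grip":0.1},
    {"tx":-0.011,"ty":-0.106,"tz":0,"turn":0,"grip":0.1},
    {"tx":-0.003,"ty":-0.106,"tz":0,"turn":0,"grip":0.1},
    {"tx":0.005,"ty":-0.106,"tz":0,"turn":0,"grip":0.1},
    {"tx":0.013,"ty":-0.105,"tz":0,"turn":0,"grip":0.1},
    {"tx":0.021,"ty":-0.104,"tz":0,"turn":0,"grip":0.1},
    {"tx":0.028,"ty":-0.102,"tz":0,"turn":0,"grip":0.1},
    {"tx":0.036,"ty":-0.1,"tz":0,"turn":0,"grip":0.1},
  ],
)

```text
time: 35.98
position: [0.443, 0.2582, 0.0995]
tool_rot: [3.138, 0.135, -0.001]
ft_force: [-1.4, -1.1, -2.6]
grip_width: 0.206
grip_force: 15.0
```

>>> send_rows(
  steps=[
    {"tx":0,"ty":0,"tz":0,"turn":0,"grip":0.1},
    {"tx":0,"ty":0,"tz":0,"turn":0,"grip":0.6},
    {"tx":0,"ty":0,"tz":0,"turn":0,"grip":0.6},
    {"tx":0,"ty":0,"tz":0,"turn":0,"grip":0.6},
    {"tx":0,"ty":0,"tz":0,"turn":0,"grip":0.6},
    {"tx":0,"ty":0,"tz":-0.4,"turn":0,"grip":0.6},
    {"tx":0,"ty":0,"tz":-0.6,"turn":0,"grip":0.6},
    {"tx":0,"ty":0,"tz":-0.6,"turn":0,"grip":0.6},
    {"tx":0,"ty":0,"tz":0,"turn":0,"grip":0.6},
  ],
)

```text
time: 37.1
position: [0.4449, 0.2591, 0.1984]
tool_rot: [-3.134, -0.135, -0.006]
ft_force: [0.5, 0.6, -0.9]
grip_width: 0.602
grip_force: 0.0
```

```bash
python3 st.py t9
python3 - <<'E'
from bench import ctrl
from h import *
s=ctrl.get_state();d=ctrl.get_image("wrist")
for b in blobs(d,(172,120,50),(5,255,255),(100,60,460,340),30): print(b,wray(d,s["position"],s["tool_rot"],b,.095).round(4))
E
```

```text
t 37.1 r 0.4708 bearing 99.8 xaxis 4.9 [0.4449 0.2591 0.1984] [ 0.5  0.6 -0.9] [-1.64  0.06  1.11  1.87 -0.06  1.24 -1.99]
red (np.float64(322.9), np.float64(234.2), 28) bearing 107.9 0.0269
yel (np.float64(332.5), np.float64(238.6), 32) bearing -159.7 0.0264
grn (np.float64(336.9), np.float64(229.3), 35) bearing -70.8 0.0276
blu (np.float64(327.4), np.float64(224.5), 39) bearing 17.1 0.0284
peg [ 0.6039 -0.1735] 0.085 21.7
peg [ 0.5561 -0.2822] 0.0834 -68.1
peg [ 0.4926 -0.1262] 0.0851 112.4
peg [ 0.447  -0.2363] 0.0841 -158.1
(np.float64(279.3), np.float64(214.8), 352) [0.4389 0.2586 0.095 ]
```

```bash
python3 -c "
from bench import ctrl
print(ctrl.close_job())"
```

```text
the job is handed in; nothing more can be done
None
```

I turned the bottle to red, yellow, green and blue in order and left blue facing the camera (about 17° against the camera's roughly 17°). I then swung the lever about 0.90 rad to its stop and brought it back to rest, and handed the job in at about 37 s; it returned no verdict.

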